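Clear a profile offcut through the gated chute

ROBOT

A 6-joint arm with a two-finger parallel gripper is mounted at the origin on the work surface. World frame = base frame: x ahead of the robot, y to its left, z up, the work surface at z = 0. Lengths are in mm, angles in degrees, forces in N, time in s.
With the tool pointing down it reaches from about 300 to 850 mm from the base axis. Payload 4.2 kg.
Tool frame: the origin (TCP) lies between the finger pads; the fingertips stand ahead of it and the grasp point (between the pads) lies 3 mm ahead of it (nose_length is the z of the fingertips in the tool frame, in mm); z points along the fingers, y is the line along which they close (so a half turn about z gives the same grasp; the last joint's range is limited). The gripper opens to 91 mm and grips with 3 to 60 N. Pads are 32 mm wide; open, the fingers measure 118 mm over their backs; the gripper's body (76 mm by 178 mm) begins 60 mm behind the grasp point.
Start: joints at [-78.381, 18.312, 89.639, -0, 72.044, -1.146], TCP at [127.054, -560.801, 235.976] pointing down, gripper open.
Joint ranges: [-177.97, 177.97], [-48.28, 115.42], [12.27, 149.76], [-77.06, 257.06], [2.81, 150.46], [-146.56, 146.56]. Speed limits (degrees/s): [147.25, 147.25, 180, 180, 180, 180].

INTERFACE

Orientations are given as [roll, pitch, yaw] about the fixed x, y, z axes, in that order (R = Rz(yaw) Ry(pitch) Rx(roll)).
In Python, from workcell import state, grab_frame, camera_params, job_done, nose_length gives the robot as it stands.
- The arm moves only by the tool step_arm, never from a script. Its argument "plan" is a list that holds one entry, the list of rows, each a list of 5 numbers: the shift along the tool's x, y, z in cm, then the turn about the tool's z in rad, then the opening, from 0 (shut) to 1 (fully open). In form: [[[x, y, z, turn, gripper], ...]]. A call has 1 to 20 rows; each row is the pose to reach, as a shift and turn from the pose commanded when the call began, along the tool's axes at that moment; what a row does not reach only later rows make up. A row lasts 1/8 s, in which the tool goes at most 62.5 mm and 10.7 degrees, less where a joint would pass 70% of its speed; a pose out of reach is approached as far as the arm can. A call with a gripper value outside its range is refused whole. The fingers move at their own pace and stop on an object; "newtons" is the grip in N (left out, the last holds). Time passes only in rows, so rows that repeat a pose let the fingers close. It gives the time, the measured TCP pose, the force, the opening and the grip force at its end, in the units of the state.
- state(): the state, without advancing time (a new reading comes with each control period).
- grab_frame(name): name is "side" or "top"; returns the picture (400x640x3 uint8, blue, green, red); there is no depth.
- camera_params(name): a dict with "camera_matrix" (3x3 intrinsics, pixels), "R" (3x3) and "t" (3): a world point X has camera coordinates R X + t. Camera axes: x right, y down, z forward; pixel columns grow to the right and rows downward; lengths in mm; the calibration is good to about 2 mm. A picture is of the moment at which its call begins. camera_params takes no time and is no camera call.
- job_done(): hands the job in; it is judged then, once.
The state is a dict: "time_s": time; "qpos": joint angles; "qvel": joint speeds; "effort": joint torques, N m; "ee_pos": TCP position; "ee_rot": TCP orientation; "force": force on the tool from outside, world axes, zero at the start; "torque": the same for the moment, N m; "gripper_width": finger opening in mm; "gripper_force": force on a finger pad.
Only numpy, scipy, OpenCV 4.12 (cv2) and the standard library are available. Lean on these libraries where they do the work, as an engineer would, in place of code of your own. Each camera call takes 0.05 s, during which the arm holds its last target. There are 200 camera calls.

TASK

Clear the offcut of aluminium profile from the raised ledge. First slide the flush steel gate of the chute fully open by its small ridge, while the offcut is still on the ledge; then push the offcut along the ledge under the clear guard, without lifting it, until it drops off the edge and through the chute into the black bin. Feel your way gently: do not press hard on the rig or knock against its guard, and leave the other things on the bench as they are.

Things in the scene. Friction and masses are not known exactly. Their poses are not given: they have to be found in the camera images.
- rig: Fixed chute rig, aluminium and steel. Origin on the table straight below the middle of the ledge's drop edge. +x: level direction in which the offcut is pushed (roughly to the robot's right); +y: the way the gate opens (roughly away from the robot); +z up. Lengths called 'rig' below are in this frame.
- ledge_edge (a point): Middle of the ledge's drop edge, on its top: rig (0, 0, 220) mm. The ledge is a flat deck from rig x -260 to 0 mm, between two side rails, inner faces at rig y -38 and +38 mm, that stand 12 mm above the deck. Its back end (x -260) is open.
- mouth (a point): Centre of the chute mouth at the height of the ledge's top: rig (63.5, 0, 220) mm. Mouth: rig x 0 to 126, y -38 to 38 mm, covered by the closed gate, which lies lower (see gate); below it a steep ramp leads into the bin. The gate's steel tray runs from the mouth to rig y 227 mm, x 0 to 127 mm, its lips level with the gate's flat top.
- guard: Fixed clear plastic guard; origin and axes as the rig. Roof: rig x -70 to 129, y -48 to 48, z 288 to 292 mm (68 mm free over the deck). Walls below it only past the edge, so the ledge side is open. An upright finger meets the roof's rim before the offcut overbalances; fingers tilted about 40 degrees, pointing down and along rig +x, reach some 30 mm in under it.
- gate (a joint): Travel of the slide gate in m along rig +y: 0 closed, 0.078 fully open at its stop. A detent drives it back in the first half of the travel and snaps it open in the second; up to 8 N to push; it stays at either end. Its tray is set at a different height each time: the gate's flat top lies 188 to 212 mm above the table (not reported: feel or look for it).
- offcut: Offcut of slotted aluminium profile, a bar 110 x 40 x 20 mm (its x, y, z), 0.1 to 0.25 kg. Origin: centre of its underside. It lies flat on the ledge, its long side roughly along it, its middle 115 to 165 mm before the edge; it overbalances once its middle has passed the edge.
- bin: Black plastic bin fixed under the chute, 250 x 130 x 70 mm (rig x, y, z), walls 5 mm, floor 5 mm, open on top. Origin: centre of its underside on the table, at rig x = 85 mm; axes as the rig.
- clamp: Bystander: bar clamp, 200 mm long, lying on the bench.
- spool: Bystander: cardboard spool core, 90 mm across, 35 mm high, on the bench.
- tub: Bystander: white plastic tub, 90 mm across, 90 mm high, on the bench.
- spat: Bystander: spatula, 200 mm long, lying on the bench.
- ridge_plan (a point): Centre of the closed gate's ridge in plan: rig (63.5, 122) mm; this point is fixed on the rig at the ledge's height, 220 mm, not on the gate. The ridge is a steel bar 64 mm long (rig x), 10 mm thick (rig y), 5 mm above the flat top of the gate's tail, and moves along rig +y with the gate. The tail, 76 mm wide (rig x), is flat on both sides of it: 29 mm beyond it and back to the mouth.

How it is judged:
By the outcome, as a careful person would: the job done as asked, in the order asked, and still so for the second after the job is handed in, with the robot touching nothing.
It also fails if it takes over 64 s, if anything falls off the work surface, if the arm or the gripper's body presses on something with over 40 N, if the wrist force passes 120 N, or if a joint passes its speed limit or range.

## Working session

There is one attempt and no reset: what is moved stays moved. The work goes in short steps, Python scripts to look and compute and a tool call to move; the robot and the scene stay as the last step left them, time stands still between calls to the robot, and variables do not carry over. Pictures are saved under pics/ and viewed, at most 10 in all, crops included, and the job is handed in when it is done.

Besides the shell and the picture viewer there is one more tool, called after "Emit:" by a JSON object that holds its "op" and its "data", one argument or row to a line. step_arm: Moves the arm, as the interface text tells. Its arguments: {"type":"object","properties":{"plan":{"type":"array","items":{"type":"array","items":{"type":"array","items":{"type":"number"}}}},"newtons":{"type":"number"}},"required":["plan"]}

```bash
ls; mkdir -p pics; python3 - <<'E'
from workcell import *
import cv2,numpy as np
for n in("side","top"):
    cv2.imwrite(f"pics/{n}0.png",grab_frame(n)); p=camera_params(n); print(n,np.round(p["camera_matrix"],1).tolist(),np.round(p["R"],3).tolist(),np.round(p["t"],1).tolist())
print(state(),nose_length)
E
```

```text
pics
side [[444.8, 0.0, 314.2], [0.0, 444.8, 209.3], [0.0, 0.0, 1.0]] [[0.75, 0.662, 0.005], [0.372, -0.415, -0.831], [-0.548, 0.624, -0.557]] [-411.5, -69.2, 1738.5]
top [[378.7, 0.0, 321.4], [0.0, 378.7, 201.5], [0.0, 0.0, 1.0]] [[0.003, -1.0, -0.025], [-0.981, 0.002, -0.194], [0.194, 0.025, -0.981]] [42.3, 566.1, 1199.4]
{'time_s': 0.1, 'qpos': array([-7.83791371e+01,  1.83471326e+01,  8.97001240e+01, -1.14857685e-03,
        7.20434621e+01, -1.14598999e+00]), 'qvel': array([-0.07912853, -0.15341722, -0.1457499 , -0.0929825 ,  0.03591718,
       -0.14909681]), 'effort': array([-3.29177583e-04, -4.13333917e+01, -2.32510346e+01,  7.28492090e-02,
        4.22156404e-02, -6.22588641e-05]), 'ee_pos': array([ 126.97521774, -560.37273957,  235.20800374]), 'ee_rot': array([-1.79909278e+02, -7.22519727e-04,  1.27672073e+01]), 'force': array([ 0.41341696, -0.03505407, -0.28004484]), 'torque': array([ 0.01525742, -0.00168831,  0.03472023]), 'gripper_force': 0.0, 'gripper_width': 91.11032224242459} 22.0
```

View pics/side0.png

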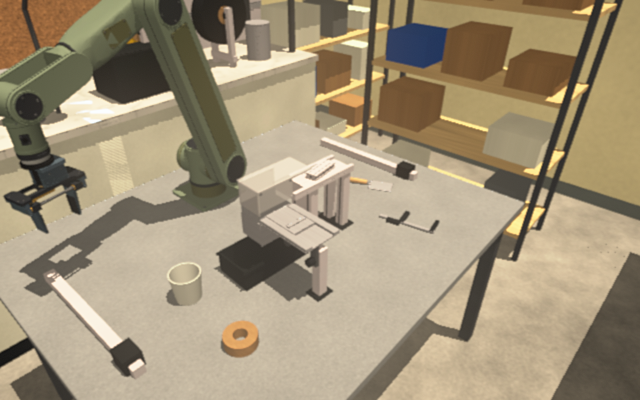

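View pics/top0.png

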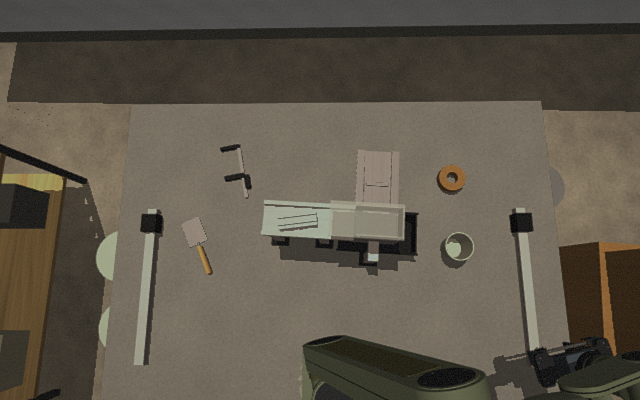

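The top view shows the ledge from about (263,220) to (350,222), with the offcut at about (297,221). The guard spans about (330-405, 205-240), and the gate tray points up at about (378,175). I'll enlarge both views.

```bash
python3 - <<'E'
import cv2
a=cv2.imread("pics/top0.png")[140:275,250:430]; cv2.imwrite("pics/topc.png",cv2.resize(a,None,fx=4.4,fy=4.4,interpolation=2))
a=cv2.imread("pics/side0.png")[145:305,210:370]; cv2.imwrite("pics/sidec.png",cv2.resize(a,None,fx=3.75,fy=3.75,interpolation=2))
E
```

```text
(no output)
```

View pics/topc.png

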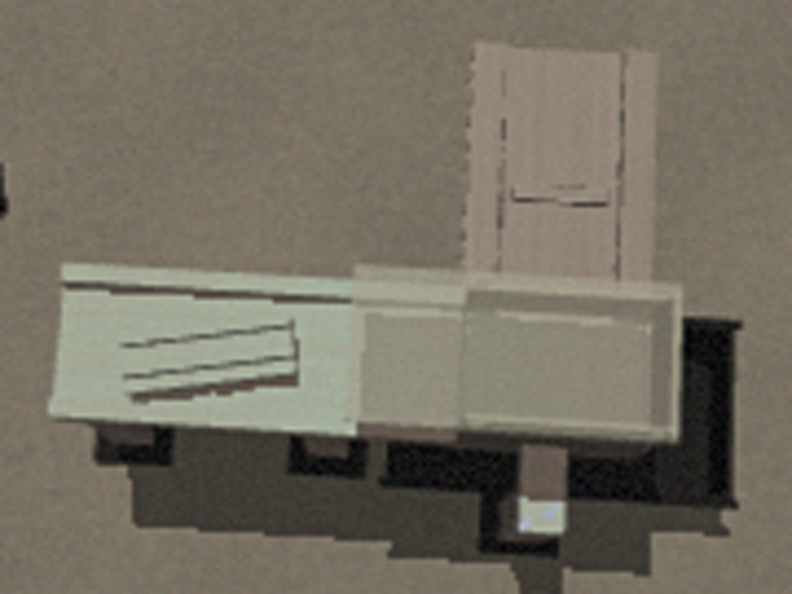

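View pics/sidec.png

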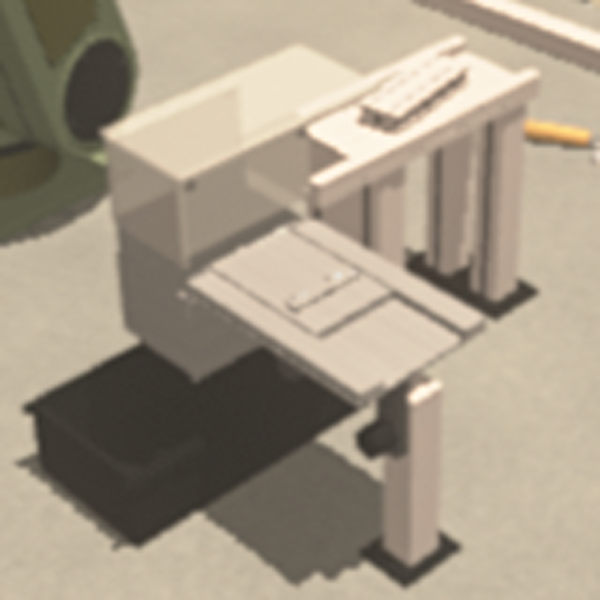

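The top crop shows the guard roof corners at (357,266), (683,287), (679,442) and (352,435). The ridge is at (560,196), and the offcut's front end is at about (295,351), skewed roughly 10°. The side crop shows the tray's far corners at (485,325) and (362,400), with the ridge at (325,288). Next I'll fit the rig pose.

```bash
cat > h.py <<'E'
from workcell import *
import cv2,numpy as np
from scipy.optimize import least_squares
C={n:camera_params(n) for n in("side","top")}
def proj(n,X):
    c=C[n]; p=np.asarray(c["R"])@X+np.asarray(c["t"]).ravel(); p=np.asarray(c["camera_matrix"])@p; return p[:2]/p[2]
def back(n,u,z):
    c=C[n];R=np.asarray(c["R"]);o=-R.T@np.asarray(c["t"]).ravel();d=R.T@np.linalg.solve(np.asarray(c["camera_matrix"]),[u[0],u[1],1.]);return o+d*(z-o[2])/d[2]
tc=lambda x,y:(x/4.4+249.6,y/4.4+139.6)
sc=lambda x,y:(x/3.75+209.6,y/3.75+144.6)
def W(q,p):
    a=q[2];return np.array([q[0]+np.cos(a)*p[0]-np.sin(a)*p[1],q[1]+np.sin(a)*p[0]+np.cos(a)*p[1],p[2]])
E
cat > fit.py <<'E'
from h import *
Z=None
obs=[("top",(-70,48,292),tc(357,266)),("top",(129,48,292),tc(683,287)),("top",(129,-48,292),tc(679,442)),("top",(-70,-48,292),tc(352,435)),
("side",(129,48,292),sc(187,181)),("side",(129,-48,292),sc(102,131)),("side",(-70,-48,292),sc(295,45)),
("top",(0,227,Z),tc(475,43)),("top",(127,227,Z),tc(658,52)),("side",(0,227,Z),sc(485,325)),("side",(127,227,Z),sc(362,400)),
("top",(63.5,122,5),tc(560,194)),("side",(63.5,122,5),sc(325,288))]
def r(q):
    o=[]
    for n,p,u in obs:
        z=q[3] if p[2] is None else q[3]+5 if p[2]==5 else p[2]
        o+=list(proj(n,W(q,(p[0],p[1],z)))-u)
    return o
s=least_squares(r,[500,-50,-1.57,200],loss="soft_l1");q=s.x
print("rig",q[:2].round(1),np.degrees(q[2]).round(2),"gate z",q[3].round(1));print(np.round(r(q),1).reshape(-1,2).tolist())
inv=lambda X:(np.array([[np.cos(q[2]),np.sin(q[2])],[-np.sin(q[2]),np.cos(q[2])]])@(X[:2]-q[:2])).round(1)
for u in[(295,320),(298,383),(122,376),(122,346)]:print("off",inv(back("top",tc(*u),240)))
for u in[(62,265),(50,413)]:print("rail",inv(back("top",tc(*u),232)))
for p in[(63.5,97),(-200,0),(-40,0)]:print(p,W(q,(*p,0))[:2].round(1))
E
python3 fit.py
```

```text
rig [471.4 -54.5] -93.15 gate z 195.0
[[-0.4, 0.0], [0.2, -0.8], [0.5, -0.0], [-1.2, -2.7], [-1.5, -0.2], [-1.0, 0.3], [0.3, 0.0], [-0.8, 0.2], [-0.1, 0.2], [0.5, -1.2], [-0.1, -0.1], [0.1, 0.3], [-0.6, 0.9]]
off [-107.1   21.5]
off [-102.7  -18.8]
off [-214.7  -20.4]
off [-216.2   -1.3]
rail [-260.7   50.7]
rail [-259.9  -45.7]
(63.5, 97) [ 564.8 -123.2]
(-200, 0) [482.4 145.2]
(-40, 0) [473.6 -14.5]
```

Emit:
{"op": "step_arm", "data": {
  "plan": [
    [[0,0,-4,0,0],[0,0,-8,0,0],[2,-1.3,-12,0,0],[6,-4,-12,0.03,0],[11,-7,-12,0.06,0],[16,-10.1,-12,0.1,0],[21,-13.2,-12,0.13,0],[26,-16.4,-12,0.16,0],[31,-19.5,-12,0.19,0],[36,-22.7,-12,0.22,0],[41,-25.8,-12,0.25,0],[46,-29,-12,0.278,0],[50,-31.5,-12,0.278,0],[52.4,-33,-12,0.278,0],[52.4,-33,-12,0.278,0]]
  ],
  "newtons": 5
}}

```text
time_s: 1.98
ee_pos: [566.1, -121.7, 354.8]
ee_rot: [-180.0, 0.1, -3.0]
force: [-0.3, -0.5, -0.3]
gripper_width: 0.6
gripper_force: 0.0
```

Emit:
{"op": "step_arm", "data": {
  "plan": [
    [[0,0,4,0,0],[0,0,8,0,0],[0,0,10.5,0,0],[0,0,12,0,0],[0,0,13,0,0],[0,0,13.2,0,0],[0,0,13.3,0,0]]
  ]
}}

```text
time_s: 2.85
ee_pos: [565.6, -123.4, 223.7]
ee_rot: [180.0, -0.1, -3.2]
force: [0.2, -0.2, -0.5]
gripper_width: 0.2
gripper_force: 0.0
```

```bash
python3 - <<'E'
from h import *
a=np.hstack([cv2.resize(grab_frame("side")[185:285,230:330],None,fx=4,fy=4,interpolation=2),cv2.resize(grab_frame("top")[140:240,330:430],None,fx=4,fy=4,interpolation=2)])
cv2.imwrite("pics/g.png",a); print(state()["ee_pos"],state()["force"])
E
```

```text
[ 565.56893016 -123.24802764  223.64384952] [0.53526948 0.46857753 0.26676872]
```

View pics/g.png

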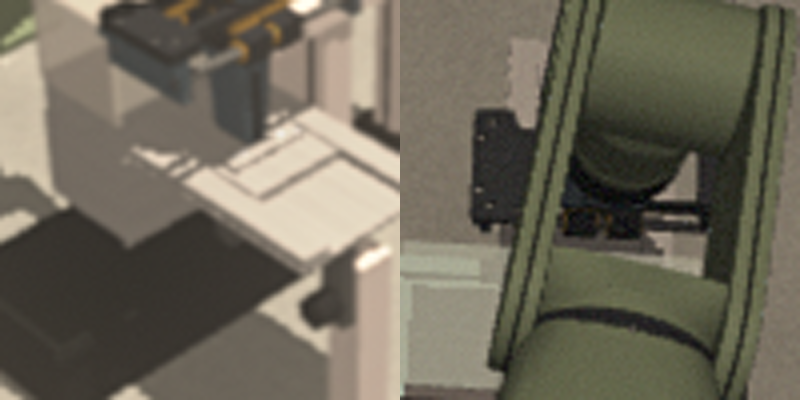

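The finger stands just above the tail, on the mouth side of the ridge, and the body clears the guard. I'll feel downward for the tail.

Emit:
{"op": "step_arm", "data": {
  "plan": [
    [[0,0,0.1,0,0],[0,0,0.2,0,0],[0,0,0.3,0,0],[0,0,0.3,0,0]]
  ]
}}

```text
time_s: 3.45
ee_pos: [565.3, -123.2, 221.2]
ee_rot: [180.0, -0.1, -3.2]
force: [-1.2, 0.1, 4.8]
gripper_width: 0.3
gripper_force: 2.8
```

Emit:
{"op": "step_arm", "data": {
  "plan": [
    [[0,0,0.1,0,0],[0,0,0.2,0,0],[0,0,0.2,0,0]]
  ]
}}

```text
time_s: 3.82
ee_pos: [565.3, -123.2, 221.1]
ee_rot: [180.0, -0.2, -3.2]
force: [-4.0, 0.7, 13.7]
gripper_width: 0.5
gripper_force: 7.1
```

Emit:
{"op": "step_arm", "data": {
  "plan": [
    [[0,0,-0.5,0,0],[-0.4,0,-0.5,0,0],[-0.4,0,-0.3,0,0],[-0.4,0,-0.2,0,0],[-0.4,0,-0.1,0,0],[-0.4,0,-0.1,0,0]]
  ]
}}

```text
time_s: 4.58
ee_pos: [560.7, -122.9, 221.1]
ee_rot: [180.0, -0.0, -3.2]
force: [-4.6, 0.3, 13.0]
gripper_width: 0.4
gripper_force: 6.8
```

Emit:
{"op": "step_arm", "data": {
  "plan": [
    [[0,0,-0.32,0,0],[0.4,0,-0.32,0,0],[0.7,0,-0.32,0,0],[1.2,0,-0.32,0,0],[1.7,0,-0.32,0,0],[2.3,0,-0.32,0,0],[2.9,0,-0.32,0,0],[3.5,0,-0.32,0,0],[4.0,0,-0.32,0,0]]
  ]
}}

```text
time_s: 5.7
ee_pos: [601.1, -125.3, 221.4]
ee_rot: [180.0, 0.1, -3.2]
force: [-2.7, 0.7, -1.2]
gripper_width: 1.0
gripper_force: 1.3
```

Emit:
{"op": "step_arm", "data": {
  "plan": [
    [[0.6,0,-0.05,0,0],[1.2,0,-0.08,0,0],[1.8,0,-0.08,0,0],[2.4,0,-0.08,0,0],[3.0,0,-0.08,0,0],[3.6,0,-0.08,0,0],[4.2,0,-0.08,0,0],[4.6,0,-0.08,0,0],[4.8,0,-0.08,0,0]]
  ]
}}

```text
time_s: 6.82
ee_pos: [646.3, -127.6, 222.8]
ee_rot: [-180.0, 0.4, -3.2]
force: [-10.0, 0.9, 4.7]
gripper_width: 0.5
gripper_force: 4.9
```

Emit:
{"op": "step_arm", "data": {
  "plan": [
    [[0.1,0,0,0,0],[0.2,0,0,0,0],[0.2,0,0,0,0]]
  ]
}}

```text
time_s: 7.2
ee_pos: [646.5, -127.7, 222.8]
ee_rot: [-180.0, 0.7, -3.2]
force: [-12.2, 0.8, 4.6]
gripper_width: 0.3
gripper_force: 5.9
```

Emit:
{"op": "step_arm", "data": {
  "plan": [
    [[-0.5,0,-0.1,0,0],[-0.5,0,-2,0,0],[-0.5,0,-6,0,0],[-0.5,0,-11,0,0],[-2,1,-15,0,0],[-7,4.9,-15,0,0],[-12,8.8,-15,0,0],[-17,12.7,-15,0,0],[-22,16.6,-15,0,0],[-27,20.5,-15,0,0],[-32,24.4,-15,0,0],[-37,28.3,-15,0,0],[-42,32.2,-15,0,0],[-47,36.1,-15,0,0],[-52,40,-15,0,0],[-57,44,-15,0,0],[-61,47.5,-15,0,0],[-65,50.8,-15,0,0],[-65,50.8,-15,0,0]]
  ]
}}

```text
time_s: 9.57
ee_pos: [-29.0, -601.2, 371.6]
ee_rot: [-180.0, 0.0, -3.4]
force: [0.7, -0.3, 0.0]
gripper_width: 0.4
gripper_force: 0.0
```

```bash
python3 - <<'E'
from h import *
a=np.hstack([cv2.resize(grab_frame("side")[165:265,230:350],None,fx=3.3,fy=4,interpolation=2),cv2.resize(grab_frame("top")[140:250,255:425],None,fx=2.35,fy=400/110,interpolation=2)])
cv2.imwrite("pics/o.png",a); s=state();print(s["ee_pos"],s["force"],s["qpos"])
E
```

```text
[ -26.0906874  -599.48716744  372.67256007] [-0.05292912  1.01573378  0.87178713] [-9.36122634e+01  1.79676390e+01  7.08930968e+01  4.22624527e-02
  9.11460185e+01 -3.97684553e-01]
```

View pics/o.png

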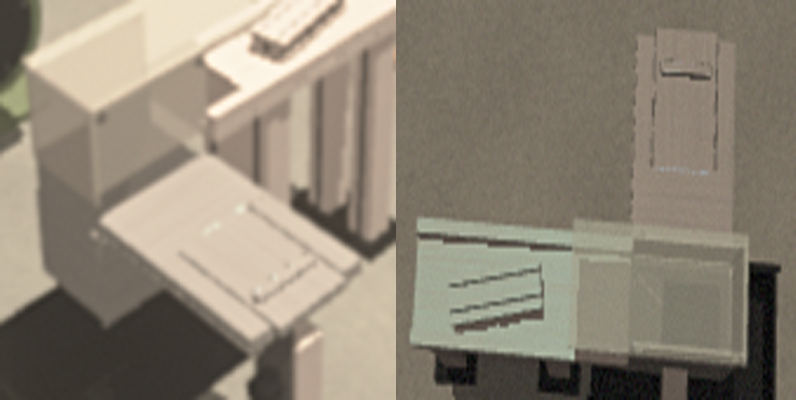

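The gate is open: its ridge has moved to the far end and the mouth is clear, while the offcut still lies on the ledge. My rows can't command a tilt directly, so I'll test whether a pose past the arm's reach tilts the tool outward.

Emit:
{"op": "step_arm", "data": {
  "plan": [
    [[0,3,-5,0,0],[0,6,-10,0,0],[0,9,-15,0,0],[0,13,-20,0,0],[0,17,-25,0,0],[0,21,-25,0,0],[0,25,-25,0,0],[0,29,-25,0,0],[0,33,-25,0,0],[0,37,-25,0,0],[0,41,-25,0,0],[0,41,-25,0,0]]
  ]
}}

```text
time_s: 11.18
ee_pos: [-36.6, -766.5, 483.5]
ee_rot: [177.7, -0.0, -3.2]
force: [0.3, -0.1, -0.6]
gripper_width: 0.6
gripper_force: 0.0
```

```bash
python3 -c "
from h import *
s=state();print(s['ee_pos'],s['ee_rot'],s['qpos'])"
```

```text
[ -36.64450853 -766.54220913  483.5032698 ] [ 1.77677181e+02 -1.96147326e-02 -3.16727611e+00] [-9.36109270e+01  4.24517245e+01  1.23208783e+01  4.47594658e-02
  1.22904791e+02 -4.18176095e-01]
```

Emit:
{"op": "step_arm", "data": {
  "plan": [
    [[0,6,0,0,0],[0,12,0,0,0],[0,18,0,0,0],[0,24,0,0,0],[0,30,0,0,0],[0,36,0,0,0],[0,40,0,0,0],[0,40,0,0,0]]
  ]
}}

```text
time_s: 12.18
ee_pos: [-43.4, -869.0, 367.3]
ee_rot: [174.9, -0.0, -3.2]
force: [-0.2, -0.3, 0.7]
gripper_width: 0.4
gripper_force: 0.0
```

```bash
python3 -c "
from h import *
s=state();print(s['ee_pos'],s['ee_rot'],s['qpos'])"
```

```text
[ -43.36284167 -868.97137207  367.29238448] [ 1.74947094e+02 -3.39132325e-02 -3.16471021e+00] [-9.36414180e+01  5.08365665e+01  1.23379735e+01  8.15864310e-02
  1.11772987e+02 -4.41605741e-01]
```

The tilt accumulates. I'll keep going, now pushing along the arm's stretch direction so it doesn't slide downward.

Emit:
{"op": "step_arm", "data": {
  "plan": [
    [[0,50,-30,0,0],[0,50,-30,0,0],[0,50,-30,0,0],[0,50,-30,0,0],[0,50,-30,0,0],[0,50,-30,0,0],[0,50,-30,0,0],[0,50,-30,0,0]]
  ]
}}

```text
time_s: 13.18
ee_pos: [-44.8, -871.9, 388.2]
ee_rot: [172.1, -0.0, -3.2]
force: [-0.3, -0.0, -0.3]
gripper_width: 0.5
gripper_force: 0.0
```

```bash
python3 -c "
from h import *
s=state();print(s['ee_pos'],s['ee_rot'],s['qpos'])"
```

```text
[ -44.78476305 -871.87977764  388.15156162] [ 1.72097830e+02 -4.54273039e-02 -3.16002511e+00] [-93.74002655  49.53409193  12.32408494   0.13294144 110.24045144
  -0.52225704]
```

Emit:
{"op": "step_arm", "data": {
  "plan": [
    [[0,50,-30,0,0],[0,50,-30,0,0]]
  ]
}}

```text
time_s: 13.42
ee_pos: [-45.5, -878.1, 404.8]
ee_rot: [169.2, -0.1, -3.2]
force: [-1.0, 0.6, 0.5]
gripper_width: 0.5
gripper_force: 0.0
```

Emit:
{"op": "step_arm", "data": {
  "plan": [
    [[0,50,-30,0,0],[0,50,-30,0,0]]
  ]
}}

```text
time_s: 13.68
ee_pos: [-46.0, -882.1, 423.4]
ee_rot: [166.4, -0.1, -3.2]
force: [0.4, -0.1, 0.4]
gripper_width: 0.3
gripper_force: 0.0
```

Emit:
{"op": "step_arm", "data": {
  "plan": [
    [[0,90,-10,0,0],[0,90,-10,0,0]]
  ]
}}

```text
time_s: 13.92
ee_pos: [-47.9, -912.0, 404.9]
ee_rot: [163.7, -0.1, -3.2]
force: [0.1, -0.4, -0.2]
gripper_width: 0.3
gripper_force: 0.0
```

Emit:
{"op": "step_arm", "data": {
  "plan": [
    [[0,90,-50,0,0],[0,90,-50,0,0]]
  ]
}}

```text
time_s: 14.18
ee_pos: [-48.2, -911.8, 431.4]
ee_rot: [160.8, -0.1, -3.2]
force: [-1.1, 1.4, 0.3]
gripper_width: 0.8
gripper_force: 0.0
```

Each call adds about 2.85° however many rows it has, so short calls will do.

Emit:
{"op": "step_arm", "data": {
  "plan": [
    [[0,90,-15,0,0],[0,90,-15,0,0]]
  ]
}}

```text
time_s: 14.42
ee_pos: [-49.6, -932.5, 429.5]
ee_rot: [157.8, -0.1, -3.1]
force: [0.1, 0.2, -0.2]
gripper_width: 0.4
gripper_force: 0.0
```

Emit:
{"op": "step_arm", "data": {
  "plan": [
    [[0,90,-10,0,0],[0,90,-10,0,0]]
  ]
}}

```text
time_s: 14.68
ee_pos: [-51.0, -953.7, 425.5]
ee_rot: [155.0, -0.1, -3.2]
force: [-0.5, 0.2, -0.3]
gripper_width: 0.6
gripper_force: 0.0
```

Emit:
{"op": "step_arm", "data": {
  "plan": [
    [[0,90,-5,0,0],[0,90,-5,0,0]]
  ]
}}

```text
time_s: 14.92
ee_pos: [-52.3, -974.3, 423.3]
ee_rot: [152.1, -0.1, -3.1]
force: [0.0, -0.5, 0.9]
gripper_width: 0.5
gripper_force: 0.0
```

Emit:
{"op": "step_arm", "data": {
  "plan": [
    [[0,90,0,0,0],[0,90,0,0,0]]
  ]
}}

```text
time_s: 15.18
ee_pos: [-53.5, -994.4, 422.0]
ee_rot: [149.1, -0.1, -3.1]
force: [0.1, 0.1, -0.2]
gripper_width: 0.2
gripper_force: 0.0
```

Emit:
{"op": "step_arm", "data": {
  "plan": [
    [[0,90,0,0,0],[0,90,0,0,0]]
  ]
}}

```text
time_s: 15.42
ee_pos: [-54.6, -1010.8, 426.8]
ee_rot: [146.2, -0.1, -3.1]
force: [0.7, 0.8, 0.6]
gripper_width: 0.6
gripper_force: 0.0
```

Emit:
{"op": "step_arm", "data": {
  "plan": [
    [[0,90,5,0,0],[0,90,5,0,0]]
  ]
}}

```text
time_s: 15.68
ee_pos: [-55.6, -1026.9, 431.9]
ee_rot: [143.2, -0.1, -3.1]
force: [0.2, -0.3, 0.7]
gripper_width: -0.1
gripper_force: 0.0
```

Emit:
{"op": "step_arm", "data": {
  "plan": [
    [[0,90,5,0,0],[0,90,5,0,0]]
  ]
}}

```text
time_s: 15.92
ee_pos: [-56.4, -1039.5, 442.0]
ee_rot: [140.2, -0.1, -3.1]
force: [0.3, -0.5, 0.7]
gripper_width: 0.2
gripper_force: 0.0
```

```bash
python3 -c "
from h import *
s=state();print(s['ee_pos'],s['ee_rot'],s['qpos'])"
```

```text
[  -56.44978805 -1039.52475456   442.02895238] [ 1.40209688e+02 -1.06882883e-01 -3.13604911e+00] [-93.91646746  50.61792966  12.3233006    0.59621687  77.27254825
  -0.66264614]
```

Tilt is 39.8°, and its direction matches rig +x (−93.1°). Next I'll travel back toward the rig, turning the gripper 90° so the body's narrow side lies in the tilt plane.

Emit:
{"op": "step_arm", "data": {
  "plan": [
    [[1.3,-1.8,-1.3,0.05,0.2],[4,-5.3,-3.8,0.15,0.2],[6.7,-8.9,-6.4,0.26,0.2],[9.3,-12.4,-9,0.37,0.2],[12,-16,-11.5,0.48,0.2],[14.7,-19.5,-14.1,0.59,0.2],[17.3,-23,-16.7,0.7,0.2],[20,-26.6,-19.2,0.81,0.2],[22.6,-30.1,-21.8,0.92,0.2],[25.3,-33.7,-24.4,1.03,0.2],[28,-37.2,-26.9,1.14,0.2],[30.6,-40.7,-29.5,1.25,0.2],[33.3,-44.3,-32.1,1.36,0.2],[36,-47.8,-34.6,1.47,0.2],[37.3,-49.6,-35.9,1.571,0.2],[37.3,-49.6,-35.9,1.571,0.2],[37.3,-49.6,-35.9,1.571,0.2]]
  ]
}}

```text
time_s: 18.05
ee_pos: [326.5, -475.6, 421.1]
ee_rot: [180.0, -37.1, -90.2]
force: [0.4, -1.0, -0.1]
gripper_width: 18.2
gripper_force: 0.0
```

```bash
cat >> h.py <<'E'
from scipy.spatial.transform import Rotation as Ro
Q=(471.4,-54.5,np.radians(-93.15))
def report(*goals):
    s=state();R=Ro.from_euler("xyz",s["ee_rot"],degrees=True).as_matrix();a=Q[2]
    G=np.array([[np.cos(a),-np.sin(a),0],[np.sin(a),np.cos(a),0],[0,0,1]])
    r=G.T@(s["ee_pos"]-[Q[0],Q[1],0]);print("t",s["time_s"],"rig",r.round(1),"F rig",(G.T@s["force"]).round(1),"q",s["qpos"].round(0))
    print("tool axes in rig\n",(G.T@R).round(3))
    for g in goals:print(g,"cm",(R.T@G@(np.array(g)-r)/10).round(2))
E
python3 -c "
from h import *
report((-266,0,400),(-266,0,300))"
```

```text
t 18.05 rig [ 428.4 -121.6  421.1] F rig [ 1.   0.5 -0.1] q [-43.   2.  93. -30.  62. 147.]
tool axes in rig
 [[ 0.796  0.052  0.603]
 [ 0.041 -0.999  0.031]
 [ 0.603  0.    -0.797]]
(-266, 0, 400) cm [-56.07 -15.74 -39.78]
(-266, 0, 300) cm [-62.1  -15.74 -31.81]
```

The wrist reached its limit at joint 6 (147°), so I'll turn the other way, which gives an equivalent grasp, while travelling to the ledge.

Emit:
{"op": "step_arm", "data": {
  "plan": [
    [[-2,-0.6,-1.4,-0.17,0.2],[-5,-1.4,-3.5,-0.34,0.2],[-8,-2.2,-5.7,-0.51,0.2],[-11,-3.1,-7.8,-0.68,0.2],[-14,-3.9,-9.9,-0.85,0.2],[-17,-4.8,-12.1,-1.02,0.2],[-20,-5.6,-14.2,-1.19,0.2],[-23.5,-6.6,-16.7,-1.36,0.2],[-27,-7.6,-19.2,-1.53,0.2],[-30.5,-8.6,-21.6,-1.7,0.2],[-34,-9.5,-24.1,-1.88,0.2],[-37.5,-10.5,-26.6,-2.06,0.2],[-41,-11.5,-29.1,-2.24,0.2],[-44.5,-12.5,-31.6,-2.42,0.2],[-48,-13.5,-34.1,-2.6,0.2],[-51,-14.3,-36.2,-2.77,0.2],[-54,-15.2,-38.3,-2.93,0.2],[-56.1,-15.7,-39.8,-3.09,0.2],[-56.1,-15.7,-39.8,-3.09,0.2]]
  ]
}}

```text
time_s: 20.42
ee_pos: [486.5, 212.5, 398.6]
ee_rot: [177.8, 37.2, 86.2]
force: [-0.1, 0.1, 0.5]
gripper_width: 18.7
gripper_force: 0.0
```

```bash
python3 -c "
from h import *
report((-266,0,270))
a=np.hstack([grab_frame('side')[80:280,180:400],grab_frame('top')[100:300,220:400]]);cv2.imwrite('pics/b.png',cv2.resize(a,None,fx=2,fy=2,interpolation=2))"
```

```text
t 20.425 rig [-267.4    0.4  398.6] F rig [-0.1 -0.1  0.5] q [ 39.  21.  71. -30. 110.  37.]
tool axes in rig
 [[-0.796 -0.012  0.605]
 [ 0.009  0.999  0.031]
 [-0.605  0.031 -0.796]]
(-266, 0, 270) cm [ 7.66 -0.44 10.32]
```

View pics/b.png

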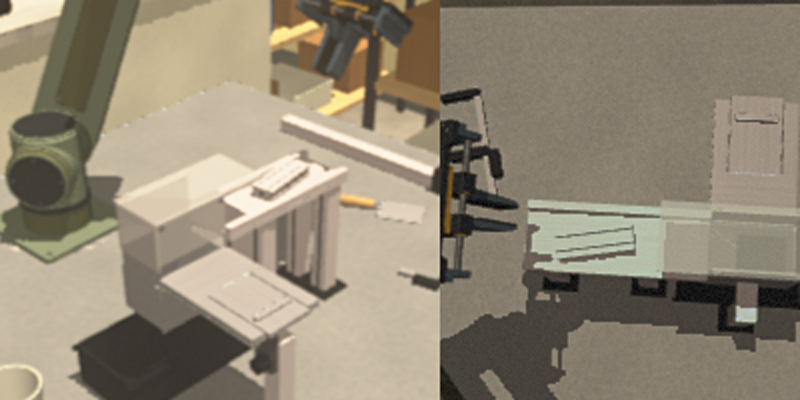

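The fingers hang behind the ledge's open back end and taper to the tip. The offcut is still skewed on the deck, and the gate is open. I'll descend behind the offcut.

Emit:
{"op": "step_arm", "data": {
  "plan": [
    [[2,-0.2,2.7,0,0.2],[4,-0.4,5.4,0,0.2],[6,-0.5,8,0,0.2],[7.5,-0.7,10,0,0.2],[8.4,-0.8,11.2,0,0.2],[8.7,-0.8,11.7,0,0.2],[8.7,-0.8,11.7,0,0.2]]
  ]
}}

```text
time_s: 21.4
ee_pos: [482.8, 210.2, 254.8]
ee_rot: [177.6, 37.1, 86.0]
force: [0.1, -0.8, 0.3]
gripper_width: 18.3
gripper_force: 0.0
```

```bash
python3 -c "
from h import *
report((-266,-3,246))"
```

```text
t 21.4 rig [-265.    -3.2  254.8] F rig [0.8 0.2 0.3] q [ 39.  25.  86. -28.  94.  46.]
tool axes in rig
 [[-0.798 -0.011  0.603]
 [ 0.011  0.999  0.033]
 [-0.603  0.033 -0.797]]
(-266, -3, 246) cm [ 0.61 -0.01  0.64]
```

Emit:
{"op": "step_arm", "data": {
  "plan": [
    [[-0.8,0,0.6,0,0.2],[-0.68,0,0.76,0,0.2],[-0.62,0,0.84,0,0.2],[-0.56,0,0.92,0,0.2],[-0.5,0,1.0,0,0.2],[-0.5,0,1.0,0,0.2]]
  ]
}}

```text
time_s: 22.15
ee_pos: [482.2, 200.6, 249.2]
ee_rot: [177.7, 37.1, 86.1]
force: [0.4, 0.6, -0.4]
gripper_width: 17.9
gripper_force: 0.0
```

```bash
python3 -c "
from h import *
report((-266,-3,246))"
```

```text
t 22.15 rig [-255.3   -3.2  249.2] F rig [-0.6  0.4 -0.4] q [ 38.  24.  88. -28.  93.  46.]
tool axes in rig
 [[-0.798 -0.011  0.603]
 [ 0.01   0.999  0.032]
 [-0.603  0.032 -0.797]]
(-266, -3, 246) cm [ 1.05  0.02 -0.39]
```

Still free at z 249. I'll go lower in 1 mm rows.

Emit:
{"op": "step_arm", "data": {
  "plan": [
    [[0.06,0,0.08,0,0.2],[0.12,0,0.16,0,0.2],[0.18,0,0.24,0,0.2],[0.18,0,0.24,0,0.2]]
  ]
}}

```text
time_s: 22.65
ee_pos: [482.4, 200.5, 247.6]
ee_rot: [177.6, 37.1, 86.0]
force: [-1.3, 1.8, 5.9]
gripper_width: 18.1
gripper_force: 3.1
```

Emit:
{"op": "step_arm", "data": {
  "plan": [
    [[0.06,0,0.08,0,0.2],[0.12,0,0.16,0,0.2],[0.12,0,0.16,0,0.2]]
  ]
}}

```text
time_s: 23.02
ee_pos: [482.4, 200.5, 247.2]
ee_rot: [177.5, 37.1, 86.0]
force: [-2.7, 2.7, 12.7]
gripper_width: 18.2
gripper_force: 6.5
```

The deck contact is at TCP z 247.6. I'll raise about 0.7 mm and slide forward along rig +x.

Emit:
{"op": "step_arm", "data": {
  "plan": [
    [[-0.25,0,-0.33,0,0.2],[-0.65,0,-0.03,0,0.2],[-1.05,-0.01,0.27,0,0.2],[-1.85,-0.02,0.88,0,0.2],[-2.64,-0.03,1.48,0,0.2],[-3.44,-0.04,2.08,0,0.2],[-4.24,-0.06,2.69,0,0.2],[-5.04,-0.07,3.29,0,0.2],[-5.84,-0.08,3.89,0,0.2],[-6.63,-0.09,4.49,0,0.2],[-7.43,-0.1,5.1,0,0.2],[-8.23,-0.11,5.7,0,0.2],[-8.23,-0.11,5.7,0,0.2]]
  ]
}}

```text
time_s: 24.65
ee_pos: [476.5, 99.6, 248.6]
ee_rot: [177.7, 37.1, 86.1]
force: [0.5, -0.6, 0.8]
gripper_width: 17.9
gripper_force: 0.1
```

```bash
python3 -c "
from h import *
report((-85,-3,248.3),(-76,-3,248.3),(-71,-3,248.3))
a=np.hstack([cv2.resize(grab_frame('side')[120:220,220:370],None,fx=2.6,fy=2.6,interpolation=2),cv2.resize(grab_frame('top')[180:280,250:400],None,fx=2.6,fy=2.6,interpolation=2)]);cv2.imwrite('pics/p1.png',a)"
```

```text
t 24.65 rig [-154.2   -3.4  248.6] F rig [0.6 0.5 0.8] q [ 30.  19.  96. -32.  86.  42.]
tool axes in rig
 [[-0.797 -0.01   0.603]
 [ 0.011  0.999  0.032]
 [-0.603  0.032 -0.797]]
(-85, -3, 248.3) cm [-5.5  -0.04  4.2 ]
(-76, -3, 248.3) cm [-6.22 -0.05  4.74]
(-71, -3, 248.3) cm [-6.61 -0.05  5.04]
```

View pics/p1.png

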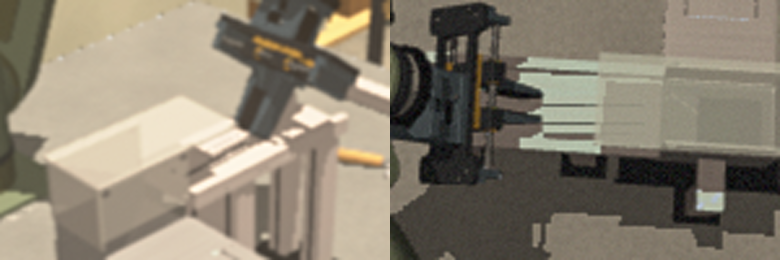

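The offcut is squared up and sliding, with its front end at about (645,115) in the crop, 20 mm before the edge. I'll continue under the guard.

Emit:
{"op": "step_arm", "data": {
  "plan": [
    [[-0.8,0,0.6,0,0.2],[-1.6,-0.01,1.2,0,0.2],[-2.4,-0.02,1.81,0,0.2],[-3.2,-0.03,2.41,0,0.2],[-4.0,-0.03,3.01,0,0.2],[-4.7,-0.04,3.55,0,0.2],[-5.3,-0.04,4.0,0,0.2],[-5.8,-0.05,4.38,0,0.2],[-6.2,-0.05,4.7,0,0.2],[-6.2,-0.05,4.7,0,0.2]]
  ]
}}

```text
time_s: 26.0
ee_pos: [472.9, 22.4, 248.5]
ee_rot: [177.7, 37.1, 86.1]
force: [-0.0, 0.3, 0.0]
gripper_width: 18.1
gripper_force: 0.2
```

```bash
python3 -c "
from h import *
report((-71,-3,248.3),(-67,-3,248.3))
a=np.hstack([cv2.resize(grab_frame('side')[130:270,210:360],None,fx=2.6,fy=2.6,interpolation=2),cv2.resize(grab_frame('top')[150:290,270:420],None,fx=2.6,fy=2.6,interpolation=2)]);cv2.imwrite('pics/p2.png',a)"
```

```text
t 26.0 rig [-76.9  -2.8 248.5] F rig [-0.3 -0.   0. ] q [ 23.  16. 102. -34.  81.  37.]
tool axes in rig
 [[-0.797 -0.011  0.603]
 [ 0.011  0.999  0.032]
 [-0.603  0.032 -0.797]]
(-71, -3, 248.3) cm [-0.46 -0.03  0.37]
(-67, -3, 248.3) cm [-0.77 -0.03  0.61]
```

View pics/p2.png

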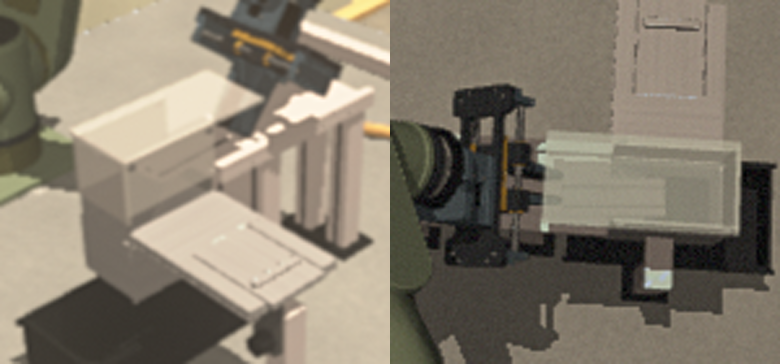

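The offcut spans about (558–665,195) in the top crop, with the edge at about x=614, so its middle is right at the edge. I'll push on gently; the rim still has clearance.

Emit:
{"op": "step_arm", "data": {
  "plan": [
    [[-0.24,0,0.18,0,0.2],[-0.48,-0.01,0.36,0,0.2],[-0.64,-0.01,0.48,0,0.2],[-0.64,-0.01,0.48,0,0.2]]
  ]
}}

```text
time_s: 26.6
ee_pos: [472.5, 14.7, 248.5]
ee_rot: [177.7, 37.1, 86.1]
force: [-0.3, -0.1, 0.2]
gripper_width: 18.3
gripper_force: 0.7
```

```bash
python3 -c "
from h import *
report()
a=np.hstack([cv2.resize(grab_frame('side')[130:270,210:360],None,fx=2.6,fy=2.6,interpolation=2),cv2.resize(grab_frame('top')[150:290,270:420],None,fx=2.6,fy=2.6,interpolation=2)]);cv2.imwrite('pics/p3.png',a)"
```

```text
t 26.6 rig [-69.2  -2.7 248.5] F rig [ 0.1 -0.3  0.2] q [ 22.  15. 102. -35.  81.  36.]
tool axes in rig
 [[-0.798 -0.011  0.603]
 [ 0.011  0.999  0.033]
 [-0.603  0.032 -0.797]]
```

View pics/p3.png

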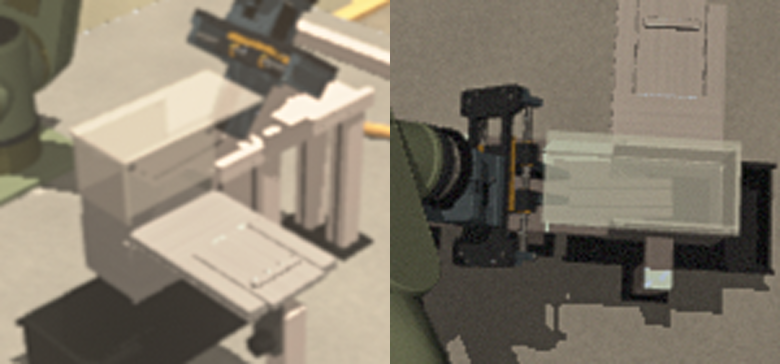

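The offcut's front end is now at about (671,195), so its middle is just past the edge and the finger may be holding it down. I'll push 4 mm more, then back off to release it, checking numerically since I've used up my pictures.

```bash
python3 -c "
from h import *
cv2.imwrite('pics/ref.png',grab_frame('top'))"
```

Emit:
{"op": "step_arm", "data": {
  "plan": [
    [[-0.16,0,0.12,0,0.2],[-0.32,0,0.24,0,0.2],[-0.32,0,0.24,0,0.2],[-0.32,0,0.24,0,0.2]]
  ]
}}

```text
time_s: 27.25
ee_pos: [472.3, 10.8, 248.5]
ee_rot: [177.7, 37.1, 86.1]
force: [0.2, 1.2, 1.2]
gripper_width: 18.2
gripper_force: 0.9
```

```bash
cat > chk.py <<'E'
from h import *
report((-71,-3,248.3))
g=lambda a:cv2.cvtColor(a,cv2.COLOR_BGR2GRAY).astype(int)
o=g(cv2.imread('pics/top0.png'));r=g(cv2.imread('pics/ref.png'));f=g(grab_frame('top'))
print("cols");c=range(352,400,2)
for n,i in(("ref",r),("now",f)):print(n,[int(i[221:229,k:k+2].mean()) for k in c])
d=abs(f-r)[200:242,335:405];print("max diff",d.max(),(d>25).sum())
E
python3 chk.py
```

```text
t 27.25 rig [-65.2  -2.7 248.5] F rig [-1.2  0.1  1.2] q [ 22.  15. 102. -35.  80.  36.]
tool axes in rig
 [[-0.798 -0.011  0.603]
 [ 0.01   0.999  0.032]
 [-0.603  0.032 -0.797]]
(-71, -3, 248.3) cm [ 0.47 -0.03 -0.33]
cols
ref [148, 148, 148, 148, 148, 148, 148, 148, 147, 148, 147, 148, 147, 133, 127, 127, 128, 127, 128, 127, 131, 134, 138, 117]
now [148, 148, 148, 148, 148, 148, 149, 147, 148, 147, 148, 147, 147, 148, 127, 128, 127, 127, 127, 126, 131, 134, 138, 117]
max diff 21 0
```

Emit:
{"op": "step_arm", "data": {
  "plan": [
    [[0.24,0,-0.18,0,0.2],[0.6,0,-0.45,0,0.2],[0.6,0,-0.45,0,0.2],[0.6,0,-0.45,0,0.2]]
  ]
}}

```text
time_s: 27.8
ee_pos: [472.6, 18.6, 248.3]
ee_rot: [177.7, 37.1, 86.1]
force: [-0.7, 0.5, 1.1]
gripper_width: 18.1
gripper_force: 0.4
```

```bash
cat >> chk.py <<'E'
print(((np.array([W(Q,(x,0,240)) for x in(0,50,60,70)])).round(0)).tolist(),[proj("top",W(Q,(x,0,240))).round(1).tolist() for x in(50,60,70)])
E
python3 chk.py
```

```text
t 27.8 rig [-73.1  -2.8 248.3] F rig [-0.4 -0.7  1.1] q [ 22.  15. 102. -34.  81.  37.]
tool axes in rig
 [[-0.798 -0.011  0.603]
 [ 0.01   0.999  0.032]
 [-0.603  0.032 -0.797]]
(-71, -3, 248.3) cm [-0.16 -0.02  0.13]
cols
ref [148, 148, 148, 148, 148, 148, 148, 148, 147, 148, 147, 148, 147, 133, 127, 127, 128, 127, 128, 127, 131, 134, 138, 117]
now [149, 140, 140, 139, 139, 141, 140, 141, 130, 128, 129, 143, 143, 148, 144, 141, 135, 130, 127, 127, 130, 134, 138, 118]
max diff 38 3
[[471.0, -54.0, 240.0], [469.0, -104.0, 240.0], [468.0, -114.0, 240.0], [468.0, -124.0, 240.0]] [[372.6, 223.0], [376.2, 223.1], [379.8, 223.3]]
```

It is tipping. I'll withdraw back out from under the guard and check again.

Emit:
{"op": "step_arm", "data": {
  "plan": [
    [[1.6,0,-1.2,0,0.2],[4,0,-3,0,0.2],[7,0,-5.3,0,0.2],[10,0,-7.6,0,0.2],[9,0,-11,0,0.2],[7,0,-16,0,0.2],[7,0,-16,0,0.2]]
  ]
}}

```text
time_s: 28.72
ee_pos: [477.7, 173.5, 336.8]
ee_rot: [177.2, 36.8, 85.9]
force: [-0.5, -0.4, -0.9]
gripper_width: 18.2
gripper_force: 0.0
```

```bash
cat >> chk.py <<'E'
F=grab_frame('top');cv2.imwrite('pics/end.png',F);S=grab_frame('side')
b=lambda i:[[int(i[y:y+4,x:x+4].mean()) for x in range(340,420,4)] for y in range(204,256,4)]
print("now");print(*b(g(F)),sep="\n");print("diff vs start");print(*(np.array(b(g(F)))-np.array(b(o))).tolist(),sep="\n")
E
python3 chk.py
```

```text
t 28.725 rig [-228.    -6.3  336.8] F rig [ 0.5 -0.4 -0.9] q [ 36.  19.  83. -30. 100.  40.]
tool axes in rig
 [[-0.801 -0.013  0.599]
 [ 0.013  0.999  0.039]
 [-0.599  0.039 -0.8  ]]
(-71, -3, 248.3) cm [-7.27 -0.22 16.49]
cols
ref [148, 148, 148, 148, 148, 148, 148, 148, 147, 148, 147, 148, 147, 133, 127, 127, 128, 127, 128, 127, 131, 134, 138, 117]
now [153, 143, 143, 143, 144, 143, 143, 144, 138, 136, 135, 135, 134, 133, 133, 130, 130, 131, 130, 130, 135, 137, 142, 121]
max diff 48 12
[[471.0, -54.0, 240.0], [469.0, -104.0, 240.0], [468.0, -114.0, 240.0], [468.0, -124.0, 240.0]] [[372.6, 223.0], [376.2, 223.1], [379.8, 223.3]]
now
[176, 174, 173, 171, 146, 148, 151, 154, 156, 159, 161, 162, 165, 166, 163, 157, 134, 124, 126, 128]
[166, 167, 166, 159, 138, 138, 136, 135, 134, 133, 130, 127, 127, 128, 126, 132, 137, 126, 126, 127]
[154, 154, 153, 151, 144, 143, 142, 141, 142, 142, 143, 146, 145, 144, 135, 129, 66, 37, 44, 88]
[153, 153, 153, 149, 145, 144, 142, 135, 134, 135, 135, 134, 136, 137, 131, 131, 49, 17, 15, 103]
[153, 153, 153, 149, 142, 143, 145, 132, 131, 130, 130, 131,
[... 984 characters left out ...]
, 11, 6, 4, 5, 8]
[12, 13, 13, 13, 11, 10, 8, 2, 0, 2, 2, 1, 3, 4, 12, 11, 4, 2, 1, 9]
[13, 13, 14, 13, 8, 9, 12, -1, -2, -3, -4, -1, -2, 3, 12, 12, 5, 3, 1, 9]
[14, 14, 13, 13, 7, 9, 8, 3, 0, -2, -3, -2, -4, 3, 12, 12, 5, 5, 3, 9]
[13, 14, 14, 12, 9, 10, 10, 19, 17, 16, 2, -2, -3, 3, 12, 12, 5, 1, 2, 10]
[13, 13, 14, 13, 11, 11, 10, 20, 19, 23, 1, -1, -3, 3, 12, 12, 3, 3, 1, 8]
[9, 10, 10, 9, 8, 8, 9, 8, 11, 11, 9, 9, 8, 9, 13, 13, 5, 2, 2, 10]
[2, 4, 3, 4, 6, 4, 3, 7, 7, 7, 5, 3, 7, 6, 4, 4, 2, 2, 1, 9]
[0, 0, 2, 2, -1, 1, 4, 8, 9, 7, 2, 3, 2, 1, 1, 4, 3, 2, 6, 10]
[1, 2, 2, 2, 3, 3, 3, 8, 9, 6, 2, -3, 1, -1, 3, 5, 5, 1, 4, 11]
[6, 6, 6, 5, 5, 1, 5, 13, 13, 9, 3, 5, 2, 4, 4, 4, 3, 4, 3, 9]
```

The deck is clear. I'll let it settle while moving away, then compare the mouth with the earlier open-gate picture to see that nothing has stuck in the chute.

Emit:
{"op": "step_arm", "data": {
  "plan": [
    [[1,0,-2,0,0.2],[2,0,-4,0,0.2],[3,0,-7,0,0.2],[4,0,-10,0,0.2],[4,0,-10,0,0.2],[4,0,-10,0,0.2],[4,0,-10,0,0.2],[4,0,-10,0,0.2]]
  ]
}}

```text
time_s: 29.88
ee_pos: [478.7, 262.2, 389.1]
ee_rot: [177.7, 37.1, 86.1]
force: [1.1, 0.0, -0.4]
gripper_width: 18.3
gripper_force: 0.0
```

```bash
python3 - <<'E'
from h import *
g=lambda a:cv2.cvtColor(a,cv2.COLOR_BGR2GRAY).astype(int)
p=g(cv2.imread("pics/o.png")[:,396:]); p=cv2.resize(p.astype(np.uint8),(170,110),interpolation=cv2.INTER_AREA).astype(int)
f=g(grab_frame("top")); s=g(grab_frame("side")); s0=g(cv2.imread("pics/side0.png")); cv2.imwrite("pics/end_s.png",grab_frame("side"))
c=f[140:250,255:425]
for n,i in(("open before",p),("now",c),("prev",g(cv2.imread("pics/end.png"))[140:250,255:425])):
    print(n);print(*[[int(i[y:y+4,x:x+4].mean()) for x in range(85,153,4)] for y in range(68,100,4)],sep="\n")
d=abs(s-s0);d=(d>25).astype(np.uint8)
n,l,st,ce=cv2.connectedComponentsWithStats(d[170:320,190:400]);print([(x[:5]+[190,170,0,0,0]).tolist() for x in st[1:] if x[4]>8])
print("bin side now/before");
for i in(s,s0):print(*[[int(i[y:y+4,x:x+4].mean()) for x in range(216,312,6)] for y in range(236,284,4)],sep="\n");print()
E
```

```text
open before
[152, 153, 151, 144, 127, 126, 124, 123, 122, 121, 119, 117, 117, 117, 116, 122, 123]
[140, 140, 140, 138, 131, 130, 130, 129, 130, 130, 131, 132, 132, 131, 122, 121, 55]
[140, 140, 140, 136, 132, 132, 130, 123, 122, 123, 123, 123, 123, 125, 119, 122, 40]
[140, 140, 139, 135, 130, 131, 132, 121, 120, 119, 118, 119, 119, 124, 119, 121, 44]
[140, 140, 140, 134, 130, 130, 130, 120, 120, 119, 119, 119, 119, 124, 119, 123, 47]
[140, 140, 140, 134, 130, 130, 130, 120, 120, 120, 120, 118, 119, 124, 118, 123, 42]
[141, 141, 140, 134, 138, 138, 137, 128, 126, 126, 123, 121, 119, 124, 117, 122, 41]
[97, 101, 106, 87, 83, 83, 88, 91, 100, 106, 113, 115, 120, 127, 128, 128, 41]
now
[167, 167, 165, 158, 139, 138, 136, 135, 134, 133, 130, 128, 127, 127, 127, 132, 136]
[153, 153, 154, 151, 144, 142, 142, 141, 142, 142, 142, 145, 145, 144, 134, 129, 65]
[154, 153, 153, 149, 145, 144, 142, 134, 134, 134, 135, 135, 135, 137, 131, 131, 50]
[153, 153, 153, 148, 143, 143, 145, 132, 131, 131, 131, 130, 130, 135, 132, 132, 52]
[154, 153, 153, 148, 143, 143, 143, 136, 133, 131, 130, 130, 130, 13
[... 2328 characters left out ...]
 111, 193, 208, 210]
[186, 182, 111, 54, 54, 54, 53, 66, 63, 53, 55, 56, 65, 109, 194, 209]
[179, 84, 57, 55, 54, 53, 53, 53, 53, 53, 54, 55, 56, 60, 110, 155]
[93, 59, 57, 54, 54, 53, 53, 53, 53, 53, 54, 54, 55, 57, 64, 160]
[160, 59, 58, 55, 54, 53, 53, 53, 52, 53, 54, 54, 55, 62, 156, 128]
[171, 57, 59, 56, 54, 53, 53, 54, 53, 53, 53, 54, 56, 143, 185, 57]
[152, 57, 56, 59, 54, 53, 57, 57, 53, 53, 53, 57, 90, 98, 162, 98]
[127, 59, 57, 56, 60, 59, 57, 54, 53, 53, 58, 92, 97, 98, 100, 162]
[188, 108, 57, 56, 56, 57, 55, 55, 53, 59, 92, 97, 97, 97, 97, 101]
[186, 177, 89, 56, 55, 55, 56, 55, 61, 94, 96, 96, 97, 97, 98, 99]
[188, 183, 165, 74, 56, 57, 56, 91, 110, 96, 97, 96, 97, 97, 99, 99]
```

```bash
python3 - <<'E'
from h import *
a=Q[2];G=np.array([[np.cos(a),-np.sin(a)],[np.sin(a),np.cos(a)]])
for n,u in(("side",(258,257)),("side",(262,262)),("side",(291,242)),("side",(284,240)),("top",(368,228)),("top",(379,236)),("top",(368,236))):
    print(n,u,[(z,(G.T@(back(n,u,z)[:2]-Q[:2])).round(0).tolist()) for z in(15,25,60,100)])
E
```

```text
side (258, 257) [(15, [99.0, -16.0]), (25, [106.0, -7.0]), (60, [131.0, 27.0]), (100, [160.0, 66.0])]
side (262, 262) [(15, [106.0, 11.0]), (25, [113.0, 20.0]), (60, [137.0, 53.0]), (100, [166.0, 91.0])]
side (291, 242) [(15, [-25.0, 1.0]), (25, [-17.0, 11.0]), (60, [13.0, 44.0]), (100, [47.0, 82.0])]
side (284, 240) [(15, [-16.0, -23.0]), (25, [-8.0, -13.0]), (60, [22.0, 21.0]), (100, [55.0, 60.0])]
top (368, 228) [(15, [58.0, 15.0]), (25, [57.0, 14.0]), (60, [54.0, 9.0]), (100, [51.0, 4.0])]
top (379, 236) [(15, [96.0, -10.0]), (25, [95.0, -11.0]), (60, [91.0, -15.0]), (100, [86.0, -20.0])]
top (368, 236) [(15, [59.0, -12.0]), (25, [58.0, -13.0]), (60, [55.0, -17.0]), (100, [51.0, -22.0])]
```

```bash
python3 -c "
from workcell import *
print(job_done())"
```

```text
the job is handed in; nothing more can be done
None
```

The gate was opened to its stop first, then the offcut was pushed off the ledge; it now lies flat in the bin, and the job was handed in at about 30 s with the arm clear of everything.

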